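# Set the whetstone to the line on its holder and clamp it

## Task

Get the whetstone ready for sharpening. It is brittle, so do not grip or lift it: first push it sideways until it bears flat against the metal rail of its holder, then slide it along the rail until its end edge meets the scribed line, without running past; nothing stops it there. Finally push the clamp jaw up against the stone's side until it bears firmly but gently, let go, and leave the things around alone.

Things in the scene. Friction and masses are not known exactly. Their poses are not given: they have to be found in the camera images.
- holder: Fixed wooden whetstone holder, a flat bed from x = -96 to +60 mm and y = -145 to +145 mm, its top 18 mm above the worktop. Origin on the worktop; x points across the bed from the jaw side to the rail side, y along the rail, z up. The rail, the scribed line and the jaw are on it.
- rail: Fixed aluminium rail on the bed, 280 mm long (y), 14 mm thick (x), 12 mm high, so 12 mm lower than the stone's top. Origin at the centre of its underside, on the bed's top at holder x = +47 mm, y = 0; its face towards the stone is the plane holder x = +40 mm. Axes as the holder's.
- line (a point): Middle of the scribed line: a dark line 1.4 mm wide straight across the bed (along the holder's x, from x = -92 to +40 mm) and over the rail's top, at holder y = -85 mm, on the bed's top. It is only a mark, nothing stops the stone there. Axes as the holder's.
- stone: Loose brittle whetstone, dark grey below, buff on top: 55 mm wide (x), 150 mm long (y), 24 mm high, 0.3 to 0.6 kg, on the bed. Origin at the centre of its underside; axes nearly the holder's. Starts 3 to 15 mm off the rail, slightly askew, 30 to 65 mm short of the line. Seated, its origin is at holder x = +12.5 mm. 1 to 4 N slides it, 9 N at its middle seats it; over 20 N from hand or jaw chips it.
- stone_lead (a point): Middle of the lower edge of the stone's leading end (stone y = -75 mm, on the bed). This end edge has to come to the line, moving along the holder's -y.
- stone_tail (a point): Centre of the end face at the stone's other end (stone y = +75 mm, 12 mm above the bed), the face to push towards the line.
- jaw_back (a point): Centre of the flat back of the clamp jaw (the side away from the rail), 14.5 mm above the bed: the face to push. The jaw is an aluminium block 40 mm long (holder y, centred at y = -25 mm), 18 mm thick (x), top 28.5 mm above the bed. On its front a 30 mm wide rubber foot on a spindle, the part that meets the stone; its front is 24 to 41 mm from the back, set differently each time. Axes as the holder's.
- jaw (a joint): Travel of the clamp jaw along the holder's +x towards the rail, m, 0 to 0.058; its back is at holder x = -0.087 + value. Starts at 0 to 0.006; its foot meets a seated stone somewhere between 0.031 and 0.048. Slides with 2.5 N of friction and stays where it is left. To set it, push its back with 9 to 18 N (more than 5 N must reach the stone) for about half a second.
- egg_timer: Small white cup 62 x 89 x 52 mm standing behind the rail; a bystander. Origin at the centre of its underside.
- match_box: Small white packet 36 x 60 x 17 mm behind the rail; a bystander. Origin at the centre of its underside.
- stock_box: Small dark box 34 x 52 x 32 mm behind the rail; a bystander. Origin at the centre of its underside.
- teaspoon: Teaspoon 137 mm long lying beyond the holder's -y end; a bystander. Origin at its middle.
- garlic: Garlic bulb 60 mm wide behind the work on the left; a bystander. Origin at the centre of its underside.

How it is judged (in metres and radians):
On the way, in this order (a step that is already met when the one before it is completed fails the run):
1. the stone is pushed flat against the rail, bearing on it with more than 2 N (contact force between stone and rail above 2 N and x of stone in the frame of holder above 0.0105 m and angle between the y axis of stone and the y axis of holder, either way round below 0.02 rad), for 0.2 s.
2. the stone's end edge is on the line, the stone still along the rail (y of stone_lead in the frame of holder between -0.0875 and -0.0825 m and x of stone in the frame of holder above 0.0105 m and angle between the y axis of stone and the y axis of holder, either way round below 0.02 rad), for 0.2 s.
3. the jaw bears on the stone's side with more than 5 N (contact force between jaw and stone above 5 N and y of stone_lead in the frame of holder between -0.0875 and -0.0825 m), for 0.3 s.
At the end, for the whole second after the job is handed in: The stone lies on the bed flat along the rail (within 2 mm and 0.02 rad), its leading end edge within 2.5 mm of the middle of the scribed line, the clamp jaw's foot still bearing on its side (more than 0.3 N), all at rest and let go (all of step 2 and value of joint jaw above 0.0295 m and contact force between jaw and stone above 0.3 N and linear speed of stone below 0.005 m/s and height (world z) of stone below 0.02 m); the robot touches nothing.
It fails at once if the stone's edge runs more than 4 mm past the line (y of stone_lead in the frame of holder below -0.089 m).
It fails at once if the stone is pushed or gripped with more than 20 N (contact force between any of the fingers, jaw and stone above 20 N).
It fails at once if the stone is lifted or tipped (height (world z) of stone above 0.024 m or angle between stone's own z axis and vertical above 0.1 rad).
It fails at once if a bystander is moved more than 15 mm (distance of any of egg_timer, match_box, stock_box, teaspoon, garlic from where it was at the start of the episode above 0.015 m).
It also fails if it takes over 72 s, if anything falls off the work surface, if the arm or the gripper's body presses on something with over 40 N, if the wrist force passes 120 N, or if a joint passes its speed limit or range.

## Robot

A 6-joint arm with a two-finger parallel gripper is mounted at the origin on a cart in front of the work surface, level with it; the furniture and walls round the work are solid. World frame = base frame: x ahead of the robot, y to its left, z up, the work surface at z = 0. Lengths are in mm, angles in rad, forces in N, time in s.
With the tool pointing down it reaches from about 325 to 1000 mm from the base axis. Payload 5.1 kg.
Tool frame: the origin (TCP) lies between the finger pads; the fingertips stand ctrl.tips_ahead ahead of it and the grasp point (between the pads) lies 6 mm ahead of it (ctrl.tips_ahead is the distance from the TCP to the fingertips, in mm); z points along the fingers, x is the direction in which the jaws open and shut, and the axes are right-handed (so a half turn about z gives the same grasp; the last joint's range is limited). The gripper opens to 85 mm and grips with 20 to 120 N. Pads are 22 mm wide; open, the fingers measure 114 mm over their backs; the gripper's body (76 mm by 85 mm) begins 54 mm behind the grasp point. The pads swing forward as they close: fully open they stand 13 mm farther back than shut.
Start: joints at [1.077, 0.124, 1.65, -0, 1.367, -0.083], TCP at [259.592, 595.9, 256.322] pointing down, gripper open.
Joint ranges: [-2.61, 2.61], [-1.02, 2.33], [0.03, 2.71], [-1.35, 4.49], [0.32, 2.68], [-2.91, 2.91]. Speed limits (rad/s): [2.57, 2.57, 3.14, 3.14, 3.14, 3.14].

## Interface

Orientations are given as a 3x3 rotation matrix whose columns are the frame's x, y, z axes.
In Python, from rig import ctrl gives the robot as it stands. The module is installed in compiled form; this text tells all that it offers.
- The arm moves only by the shell command python3 -m creep 'ROWS' [FORCE]. ROWS is JSON, one flat list of numbers, 5 for each row, row after row: the shift along the tool's x, y, z in mm, then the turn about the tool's z in degrees, then the opening, from 0 (shut) to 1 (fully open). A call has 1 to 10 rows; each row is the pose to reach, as a shift and turn from the pose commanded when the call began, along the tool's axes at that moment; what a row does not reach only later rows make up. A row lasts 1/10 s, in which the tool goes at most 50 mm and 8.59 degrees, less where a joint would pass 70% of its speed; a pose out of reach is approached as far as the arm can. A call with a gripper value outside its range is refused whole. The fingers move at their own pace and stop on an object; FORCE is the grip in N (left out, the last holds). Time passes only in rows, so rows that repeat a pose let the fingers close. It gives the time, the measured TCP pose, the force and the opening at its end, in the units of the state.
- ctrl.state(): the state, without advancing time (a new reading comes with each control period).
- ctrl.grab_frame(name): name is "side" or "top" or "wrist"; returns the picture (400x640x3 uint8, red, green, blue); there is no depth.
- ctrl.camera_params(name): a dict with "intrinsics" (3x3 intrinsics, pixels), "T" (4x4, takes a point from camera to world coordinates). Camera axes: x right, y up, looking along -z (the intrinsics and any distortion apply to the point x, -y, -z); pixel columns grow to the right and rows downward; lengths in mm; the calibration is good to about 2 mm. The wrist camera is an equidistant fisheye: a pixel r from the principal point sees the ray r / f radians off the axis. A picture is of the moment at which its call begins: read the wrist's pose just before it. camera_params takes no time and is no camera call; for the wrist camera it gives the pose at the moment of the call.
- ctrl.sign_off(): hands the job in, once; it reports no verdict.
The state is a dict: "time_s": time; "joints": joint angles; "dq": joint speeds; "effort": joint torques, N m; "tool_pos": TCP position; "orientation": TCP orientation; "wrist_force": force on the tool from outside, world axes, zero at the start; "wrist_torque": the same for the moment, N m; "opening": finger opening in mm.
Only numpy, scipy, OpenCV 4.12 (cv2) and the standard library are available. Lean on these libraries where they do the work, as an engineer would, in place of code of your own. Each camera call takes 0.05 s, during which the arm holds its last target. There are 200 camera calls.

## Working session

There is one attempt and no reset: what is moved stays moved. The work goes in short steps, Python scripts to look and compute and a shell command to move; the robot and the scene stay as the last step left them, time stands still between calls to the robot, and variables do not carry over. Pictures are saved under pics/ and viewed, about 8 in all and at most 12, crops included, and the job is handed in when it is done.

```bash
mkdir -p pics; python3 - <<'E'
from rig import ctrl
import cv2
s=ctrl.state()
for k,v in s.items(): print(k,v)
print(ctrl.tips_ahead)
for n in("top","side","wrist"):
    p=ctrl.camera_params(n); print(n,p)
for n in("top","side"):
    cv2.imwrite(f"pics/{n}0.png",ctrl.grab_frame(n)[:,:,::-1])
E
```

```text
time_s 0.0
joints [ 1.07739734e+00  1.24539312e-01  1.65172197e+00  5.82165714e-06
  1.36748026e+00 -8.26278891e-02]
dq [-0.00146968  0.00203058 -0.00013465 -0.00118861 -0.00162728 -0.00050029]
effort [-3.19944147e-04 -4.23617435e+01 -3.65450871e+01 -4.02955698e-05
  6.62876613e-03  3.08638346e-05]
tool_pos [259.32540307 595.40410792 255.00246605]
orientation [[ 3.99316383e-01  9.16812620e-01 -1.02278263e-03]
 [ 9.16810690e-01 -3.99317651e-01 -1.88988540e-03]
 [-2.14108595e-03 -1.83035849e-04 -9.99997691e-01]]
wrist_force [ 0.18407373 -0.27792793 -0.30998468]
wrist_torque [ 0.04301013 -0.07891482 -0.03245227]
opening 85.67521650233031
25.0
top {'intrinsics': array([[459.02853913,   0.        , 324.45038624],
       [  0.        , 459.02853913, 199.68769489],
       [  0.        ,   0.        ,   1.        ]]), 'T': array([[ 2.27129609e-02,  9.85495499e-01, -1.68174739e-01,
         4.25768130e+02],
       [-9.99640495e-01,  2.47843917e-02,  1.02281173e-02,
        -1.03234920e+02],
       [ 1.42478721e-02,  1.67881969e-01,  9.85704135e-01,
         8.75695323e+02],
       [ 0.0000000
[... 413 characters left out ...]
+02],
       [ 2.42074874e-02,  9.06033076e-01,  4.22513980e-01,
         4.67447450e+02],
       [ 0.00000000e+00,  0.00000000e+00,  0.00000000e+00,
         1.00000000e+00]])}
wrist {'intrinsics': array([[309.70691629,   0.        , 315.23241268],
       [  0.        , 309.70691629, 199.71865405],
       [  0.        ,   0.        ,   1.        ]]), 'T': array([[ 4.00277189e-01, -8.81265381e-01, -2.51295642e-01,
         1.96356089e+02],
       [ 9.16393022e-01,  3.84509371e-01,  1.11249146e-01,
         6.23165554e+02],
       [-1.41449194e-03, -2.74816068e-01,  9.61495776e-01,
         3.71432545e+02],
       [ 0.00000000e+00,  0.00000000e+00,  0.00000000e+00,
         1.00000000e+00]])}
```

View pics/top0.png

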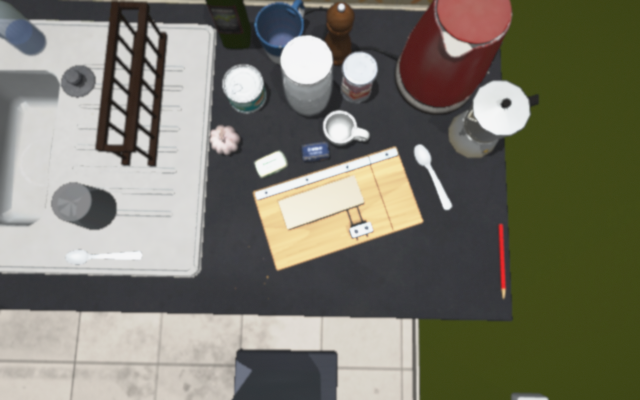

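The top view shows the holder with corners at about (254,192), (397,148), (423,220) and (275,268). The stone spans (278,208) to (365,190), the scribed line is near (383,190), and the jaw is near (360,230). The rail is on the far side. Next I'll enlarge this area.

```bash
python3 - <<'E'
import cv2
a=cv2.imread("pics/top0.png")[140:275,245:430]
cv2.imwrite("pics/topc.png",cv2.resize(a,None,fx=4.3,fy=4.3,interpolation=cv2.INTER_CUBIC))
E
```

```text
(no output)
```

View pics/topc.png

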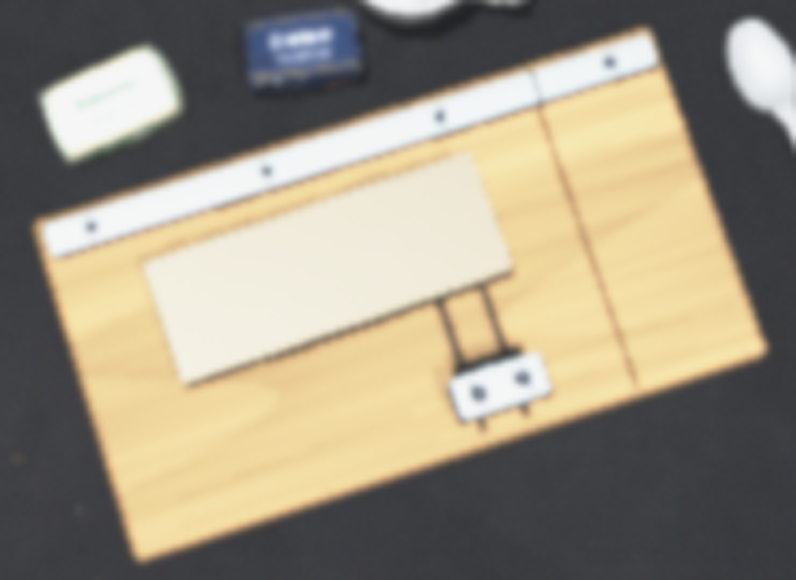

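Crop pixels: bed corners (35,222), (648,30), (767,352), (137,562); stone top corners (143,262), (470,153), (512,272), (187,384). The line runs from (533,68) to (636,384), and the jaw top is roughly (450,378), (540,352), (552,393), (463,421).

```bash
cat > h.py <<'E'
import numpy as np
from rig import ctrl
def ray(name,px,z):
    p=ctrl.camera_params(name);K=p["intrinsics"];T=p["T"]
    d=np.array([(px[0]-K[0,2])/K[0,0],-(px[1]-K[1,2])/K[1,1],-1]);d=T[:3,:3]@d
    return T[:3,3]+d*(z-T[2,3])/d[2]
def fit(model,meas):
    m=np.array(model,float);q=np.array(meas)[:,:2];mc=m.mean(0);qc=q.mean(0)
    H=(m-mc).T@(q-qc);th=np.arctan2(H[0,1]-H[1,0],H[0,0]+H[1,1])
    R=np.array([[np.cos(th),-np.sin(th)],[np.sin(th),np.cos(th)]]);t=qc-R@mc
    return R,t,th,q-(m@R.T+t)
E
python3 - <<'E'
from h import *
c=lambda x,y:(245+(x+.5)/4.3-.5,140+(y+.5)/4.3-.5)
b=[ray("top",c(*p),18) for p in[(35,222),(648,30),(767,352),(137,562)]]
R,t,th,r=fit([(60,145),(60,-145),(-96,-145),(-96,145)],b)
print("holder",t,np.degrees(th));print(r.round(1))
s=[ray("top",c(*p),42) for p in[(143,262),(470,153),(512,272),(187,384)]]
Rs,ts,ths,r=fit([(27.5,75),(27.5,-75),(-27.5,-75),(-27.5,75)],s)
print("stone in holder",R.T@(ts-t),np.degrees(ths-th));print(r.round(1))
print("stone corners",(((np.array(s)[:,:2]-t)@R)).round(1))
for p in[(533,68),(636,384)]: print("line",R.T@(ray("top",c(*p),18)[:2]-t))
for p in[(450,378),(540,352),(552,393),(463,421)]: print("jaw",R.T@(ray("top",c(*p),46.5)[:2]-t))
np.savez("holder.npz",R=R,t=t,th=th)
st=ctrl.state();P=st["tool_pos"];print("tool in holder",R.T@(P[:2]-t))
E
```

```text
holder [ 576.39818539 -131.10791518] 19.46199685533432
[[ 0.3 -1.4]
 [-1.4  0.8]
 [ 0.9  0.9]
 [ 0.2 -0.3]]
stone in holder [-3.23128211 27.98502594] 0.974317531127718
[[ 0.6 -0.4]
 [-0.4  0.8]
 [-0.6  1.4]
 [ 0.3 -1.8]]
stone corners [[ 23.5 102.9]
 [ 25.5 -45.7]
 [-29.5 -46. ]
 [-32.3 100.7]]
line [ 58.25577427 -88.6657739 ]
line [-90.25659407 -84.97464248]
jaw [-64.85703119  -5.64949423]
jaw [-66.21705688 -45.445553  ]
jaw [-84.23914256 -44.56372964]
jaw [-83.76002077  -5.03553348]
tool in holder [-56.82135125 790.67652379]
```

```bash
cat >> h.py <<'E'
def go(hx,hy,z,yoff=0):
    """shift in tool axes to holder (hx,hy), world z; tool y along holder x turned by yoff deg"""
    d=np.load("holder.npz");s=ctrl.state();O=s["orientation"];P=s["tool_pos"]
    t=np.append(d["R"]@[hx,hy]+d["t"],z)
    cur=np.degrees(np.arctan2(O[1,1],O[0,1]));des=np.degrees(d["th"])+yoff
    print("target",t.round(1),"shift",(O.T@(t-P)).round(1),"turn",round(-((des-cur+180)%360-180),2))
def st():
    d=np.load("holder.npz");s=ctrl.state();P=s["tool_pos"];F=s["wrist_force"]
    print("t %.2f"%s["time_s"],"holder xy",(d["R"].T@(P[:2]-d["t"])).round(1),"z %.1f"%P[2],"F holder",(d["R"].T@F[:2]).round(1),"Fz %.1f"%F[2],"open %.1f"%s["opening"],"tips",ctrl.tips_ahead)
E
python3 -c "
from h import *
go(-58,33,150);go(-58,33,250)"
```

```text
target [ 510.7 -119.3  150. ] shift [-554.7  515.9  106.1] turn -43.0
target [ 510.7 -119.3  250. ] shift [-554.9  515.9    6.1] turn -43.0
```

```bash
python3 -m creep '[-20,18,0,-2,0, -50,46,0,-4,0, -90,84,0,-7,0, -125,116,0,-10,0, -160,149,0,-14,0, -195,181,0,-18,0, -230,214,0,-22,0, -265,246,0,-26,0, -300,279,0,-30,0, -330,307,0,-33,0]' 20; python3 -c "
from h import *
go(-58,33,130);st()"
```

```text
time_s: 1.1
tool_pos: [409.3, 168.6, 256.0]
orientation: [[-0.166, 0.986, 0.0], [0.986, 0.166, -0.0], [-0.0, -0.0, -1.0]]
wrist_force: [0.5, 0.8, -0.3]
opening: 0.0
target [ 510.7 -119.3  130. ] shift [-300.7   52.1  126.1] turn -9.89
t 1.10 holder xy [-57.7 338.3] z 256.0 F holder [0.8 0.6] Fz -0.3 open 0.0 tips 25.0
```

```bash
python3 -m creep '[-35,6,5,-2,0, -75,13,20,-4,0, -115,20,40,-6,0, -155,27,60,-8,0, -195,34,80,-9.9,0, -235,41,100,-9.9,0, -270,47,115,-9.9,0, -295,51,126,-9.9,0, -300.7,52.1,126,-9.9,0, -300.7,52.1,126,-9.9,0]'; python3 - <<'E'
from h import *
import cv2
st();go(-57,33,60)
a=ctrl.grab_frame("side")[:,:,::-1];w=ctrl.grab_frame("wrist")[:,:,::-1]
cv2.imwrite("pics/side1.png",a);cv2.imwrite("pics/w1.png",w)
E
```

```text
time_s: 2.1
tool_pos: [509.9, -117.6, 129.9]
orientation: [[-0.33, 0.944, -0.001], [0.944, 0.33, 0.001], [0.001, -0.001, -1.0]]
wrist_force: [0.4, 0.2, -0.5]
opening: 0.3
t 2.10 holder xy [-58.2  34.9] z 129.9 F holder [0.4 0.1] Fz -0.5 open 0.3 tips 25.0
target [ 511.7 -119.    60. ] shift [-1.9  1.3 69.9] turn -0.19
```

View pics/side1.png

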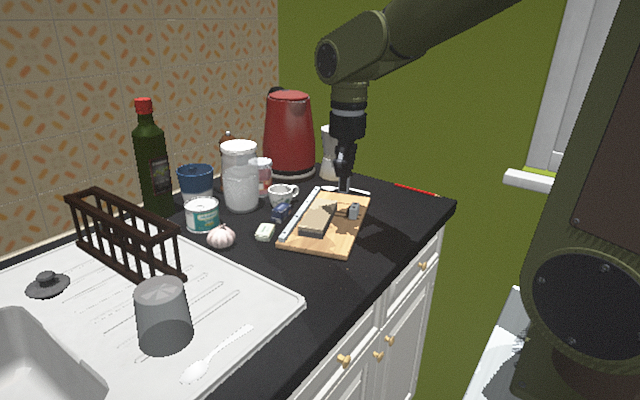

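View pics/w1.png

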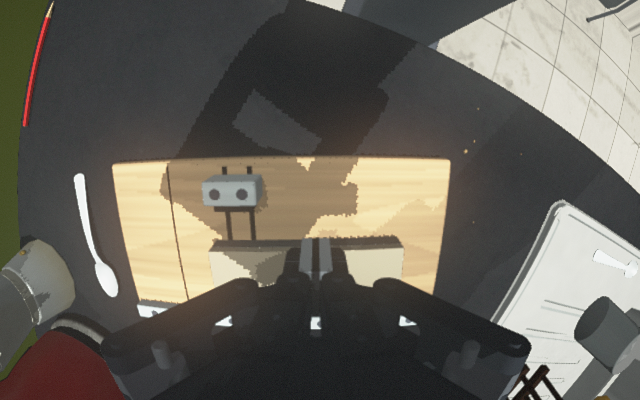

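The side view shows the fingers hovering over the holder near (343,190), with everything undisturbed. In the wrist view the shut fingertips are near (315,245), the stone's side edge is on row ~243, the jaw is at (232,190) and the line runs (168,165) to (188,300). I'll check the fingertip height against the calibration.

```bash
cat >> h.py <<'E'
def proj(X):
    p=ctrl.camera_params("wrist");K=p["intrinsics"];c=p["T"][:3,:3].T@(np.asarray(X)-p["T"][:3,3])
    v=np.array([c[0],-c[1],-c[2]]);r=np.hypot(v[0],v[1]);a=np.arctan2(r,v[2])
    return K[:2,2]+K[0,0]*a*v[:2]/r
def wray(px,z):
    p=ctrl.camera_params("wrist");K=p["intrinsics"];u=(np.array(px)-K[:2,2])/K[0,0];a=np.hypot(*u)
    v=np.array([*(np.sin(a)*u/a),np.cos(a)]);d=p["T"][:3,:3]@[v[0],-v[1],-v[2]]
    X=p["T"][:3,3]+d*(z-p["T"][2,3])/d[2];h=np.load("holder.npz");return h["R"].T@(X[:2]-h["t"])
E
python3 - <<'E'
from h import *
s=ctrl.state();O=s["orientation"];P=s["tool_pos"]
for z in(6,12,25,38):print(z,[proj(P+O@[0,y,z]).round() for y in(-11,0,11)])
import cv2
a=cv2.imread("pics/w1.png")
cv2.imwrite("pics/w1c.png",cv2.resize(a[150:310,110:460],None,fx=2.28,fy=2.28,interpolation=cv2.INTER_CUBIC))
print("stone side edge",wray((210,239),42),wray((402,237),42))
print("line",wray((168,166),18),wray((188,300),18), "jaw top back",wray((204,178),46.5),wray((262,176),46.5))
for p,z in [((112,163),18),((450,158),18)]:print("bed corner",wray(p,z))
E
```

```text
6 [array([316., 250.]), array([316., 272.]), array([316., 293.])]
12 [array([316., 245.]), array([316., 266.]), array([316., 286.])]
25 [array([316., 234.]), array([316., 254.]), array([316., 273.])]
38 [array([316., 225.]), array([316., 244.]), array([316., 261.])]
stone side edge [-37.47178085 -43.63281567] [-39.16602294  99.20797469]
line [-89.69712668 -83.84106065] [ 37.28989186 -85.19438054] jaw top back [-84.99162924 -41.53781797] [-85.74314823  -0.17949794]
bed corner [ -94.79372429 -142.12569849]
bed corner [-95.27142053 142.44347687]
```

View pics/w1c.png

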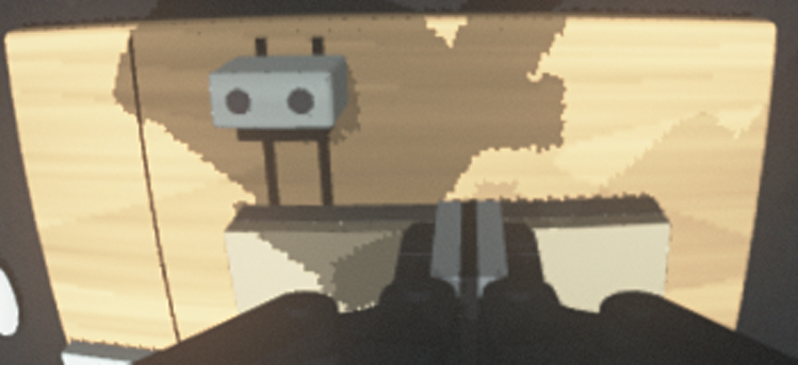

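The crop shows the fingertips at about (316,238) in full-image pixels, which fits tips_ahead = 25. They are clear of the stone's side and of the jaw. Descending.

```bash
python3 -m creep '[0,1,10,-0.2,0, -1,1,30,-0.2,0, -2,1,50,-0.2,0, -2,1,65,-0.2,0, -2,1,75,-0.2,0, -2,1,80,-0.2,0, -2,1,80,-0.2,0]'; python3 -c "
from h import *
st();print(wray((210,252),42))"
python3 -m creep '[0,2,0,0,0, 0,4,0,0,0, 0,6,0,0,0, 0,8,0,0,0, 0,10,0,0,0, 0,10,0,0,0]'; python3 -c "
from h import *
st()"
```

```text
time_s: 2.9
tool_pos: [511.5, -118.5, 49.8]
orientation: [[-0.335, 0.942, -0.001], [0.942, 0.335, 0.0], [0.001, -0.001, -1.0]]
wrist_force: [-0.7, -0.5, -0.2]
opening: -0.1
t 2.90 holder xy [-57.   33.5] z 49.8 F holder [-0.8 -0.3] Fz -0.2 open -0.1 tips 25.0
[-65.34892434 -15.61020065]
time_s: 3.5
tool_pos: [521.5, -115.5, 50.5]
orientation: [[-0.335, 0.942, 0.0], [0.942, 0.335, -0.0], [-0.0, 0.0, -1.0]]
wrist_force: [-0.1, 0.3, 0.5]
opening: -0.0
t 3.50 holder xy [-46.6  33.1] z 50.5 F holder [0.  0.3] Fz 0.5 open -0.0 tips 25.0
```

```bash
for i in 1; do python3 -m creep '[0,1,0,0,0, 0,2,0,0,0, 0,3,0,0,0, 0,4,0,0,0, 0,5,0,0,0, 0,6,0,0,0, 0,7,0,0,0]'; done; python3 -c "
from h import *
st()"
```

```text
time_s: 4.2
tool_pos: [527.5, -113.2, 50.2]
orientation: [[-0.335, 0.942, -0.001], [0.942, 0.335, -0.0], [0.0, -0.001, -1.0]]
wrist_force: [-0.7, 0.2, 0.3]
opening: 0.2
t 4.20 holder xy [-40.2  33.2] z 50.2 F holder [-0.6  0.4] Fz 0.3 open 0.2 tips 25.0
```

```bash
python3 -m creep '[0,1,0,0,0, 0,2,0,0,0, 0,3,0,0,0, 0,4,0,0,0, 0,5,0,0,0]'; python3 -c "
from h import *
st()"
```

```text
time_s: 4.7
tool_pos: [532.4, -111.4, 50.3]
orientation: [[-0.335, 0.942, -0.0], [0.942, 0.335, 0.0], [0.0, -0.0, -1.0]]
wrist_force: [-1.0, -0.9, -0.7]
opening: -0.2
t 4.70 holder xy [-34.9  33.2] z 50.3 F holder [-1.3 -0.5] Fz -0.7 open -0.2 tips 25.0
```

```bash
python3 -m creep '[0,1,0,0,0, 0,2,0,0,0, 0,3,0,0,0, 0,4,0,0,0, 0,5,0,0,0]'; python3 -c "
from h import *
st()"
```

```text
time_s: 5.2
tool_pos: [537.2, -109.8, 50.3]
orientation: [[-0.335, 0.942, -0.0], [0.942, 0.335, 0.0], [0.0, -0.0, -1.0]]
wrist_force: [-0.3, -0.5, -0.5]
opening: -0.2
t 5.20 holder xy [-29.9  33.2] z 50.3 F holder [-0.5 -0.3] Fz -0.5 open -0.2 tips 25.0
```

```bash
python3 -m creep '[0,0.7,0,0,0, 0,1.4,0,0,0, 0,2,0,0,0]' | grep force; python3 -c "
from h import *
st()
import cv2
cv2.imwrite('pics/w2.png',cv2.resize(ctrl.grab_frame('wrist')[150:400,100:480,::-1],None,fx=2,fy=2,interpolation=cv2.INTER_CUBIC))"
```

```text
wrist_force: [-2.1, -0.5, -1.2]
t 5.50 holder xy [-27.9  33.2] z 50.3 F holder [-2.1  0.2] Fz -1.2 open 0.1 tips 25.0
```

View pics/w2.png

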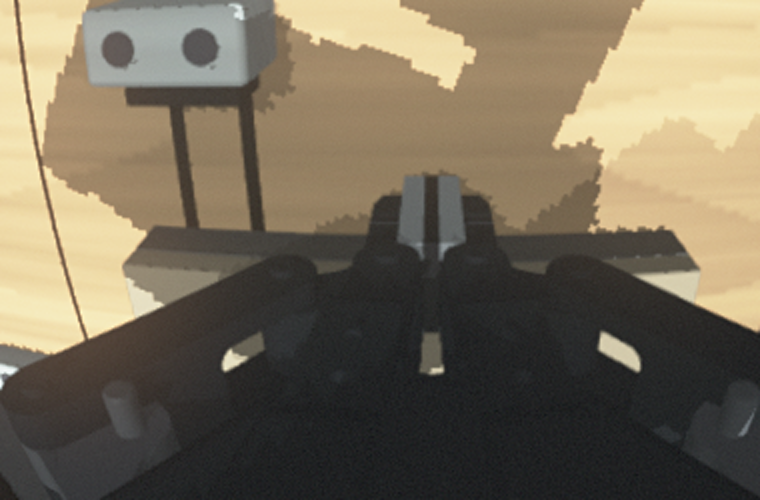

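The wrist view shows the fingertips at about (430,215) against the stone's side, which lies along row ~235, and the reading is about 2 N. The stone is sliding, so I'll continue in small steps.

```bash
python3 -m creep '[0,0.5,0,0,0, 0,1,0,0,0]' | grep force; python3 -c "
from h import *
st()"

```

```text
wrist_force: [-1.4, -0.4, -0.4]
t 5.75 holder xy [-26.9  33.2] z 50.3 F holder [-1.4  0. ] Fz -0.4 open -0.2 tips 25.0
```

```bash
python3 -m creep '[0,0.3,0,0,0, 0,0.6,0,0,0]' | grep force; python3 -c "
from h import *
st()"

```

```text
wrist_force: [-1.6, 0.1, -0.3]
t 5.95 holder xy [-26.3  33.2] z 50.3 F holder [-1.5  0.6] Fz -0.3 open 0.0 tips 25.0
```

```bash
for k in 1; do python3 -m creep '[0,0.3,0,0,0, 0,0.6,0,0,0]' | grep force;done; python3 -c "
from h import *
st()"

```

```text
wrist_force: [-1.6, -0.9, -0.0]
t 6.15 holder xy [-25.7  33.2] z 50.3 F holder [-1.8 -0.3] Fz -0.0 open -0.3 tips 25.0
```

```bash
python3 -m creep '[0,0.3,0,0,0, 0,0.6,0,0,0]' | grep force; python3 -c "
from h import *
st()"

```

```text
wrist_force: [-1.5, -0.4, -0.7]
t 6.35 holder xy [-25.2  33.1] z 50.3 F holder [-1.6  0.1] Fz -0.7 open 0.4 tips 25.0
```

```bash
python3 -m creep '[0,0.3,0,0,0, 0,0.6,0,0,0]' | grep force; python3 -c "
from h import *
st()"

```

```text
wrist_force: [-4.4, -1.3, 3.7]
t 6.55 holder xy [-25.1  33.1] z 50.3 F holder [-4.6  0.2] Fz 3.7 open -0.3 tips 25.0
```

```bash
python3 -m creep '[0,0.3,0,0,0, 0,0.5,0,0,0]' | grep force; python3 -c "
from h import *
st()"

```

```text
wrist_force: [-7.5, -2.4, 3.3]
t 6.75 holder xy [-25.   33.1] z 50.3 F holder [-7.9  0.3] Fz 3.3 open 0.2 tips 25.0
```

```bash
python3 -m creep '[0,0.2,0,0,0, 0,0.4,0,0,0]' | grep force; python3 -c "
from h import *
st()"

```

```text
wrist_force: [-9.3, -4.1, 5.5]
t 6.95 holder xy [-25.   33.1] z 50.3 F holder [-10.1  -0.8] Fz 5.5 open -0.1 tips 25.0
```

```bash
python3 -m creep '[0,0.2,0,0,0, 0,0.2,0,0,0, 0,0.2,0,0,0, 0,0.2,0,0,0, 0,0.2,0,0,0]' | grep force; python3 -c "
from h import *
st()"
python3 -m creep '[0,-1,0,0,0, 0,-3,0,0,0, 0,-8,0,0,0, 0,-15,0,0,0, 0,-22,0,0,0, 0,-25,-10,0,0, 0,-25,-40,0,0, 0,-25,-70,0,0, 0,-25,-80,0,0, 0,-25,-80,0,0]' | grep force
python3 - <<'E'
from h import *
st()
import cv2
w=ctrl.grab_frame("wrist")[:,:,::-1];cv2.imwrite("pics/w3.png",w)
cv2.imwrite("pics/w3c.png",cv2.resize(w[130:350,110:460],None,fx=2.25,fy=2.25,interpolation=cv2.INTER_CUBIC))
E
```

```text
wrist_force: [-7.8, -3.4, 4.9]
t 7.45 holder xy [-25.   33.1] z 50.3 F holder [-8.5 -0.6] Fz 4.9 open -0.1 tips 25.0
wrist_force: [-0.3, -0.2, 0.2]
t 8.45 holder xy [-47.3  32.2] z 132.8 F holder [-0.3 -0.1] Fz 0.2 open -0.1 tips 25.0
```

View pics/w3c.png

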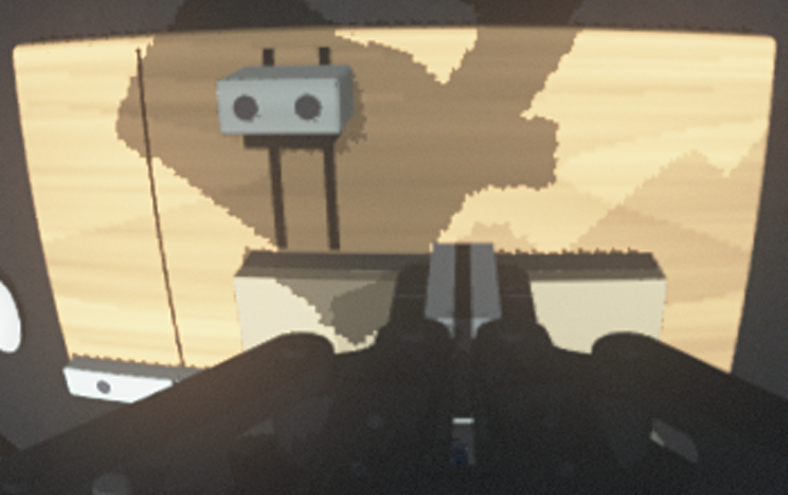

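The stone's near top edge runs from (235,276) to (666,276) in the crop, and the line runs from (138,48) to (182,366). I'll measure how far the stone is off the rail direction and how far short of the line it is.

```bash
python3 - <<'E'
from h import *
c=lambda x,y:(110+(x+.5)/2.25-.5,130+(y+.5)/2.25-.5)
for n,p,z in[("lead top",(235,277),42),("tail top",(666,277),42),("lead far",(237,340),42),("tail lowfar",(666,340),42),("line a",(138,48),18),("line b",(182,366),18),("lead bot",(245,251),24),("tail bot",(652,252),24),("bedL",(13,45),18),("bedR",(776,37),18),("jawback",(229,68),46.5),("jawback",(353,66),46.5)]:
    print(n,wray(c(*p),z).round(1))
go(14,125,130);go(14,125,50)
E
```

```text
lead top [-16.2 -44.7]
tail top [-16.7 100.7]
lead far [  8.9 -47.4]
tail lowfar [  8.2 103.8]
line a [-91.8 -83. ]
line b [ 38.3 -83.5]
lead bot [-18.  -46.2]
tail bot [-18.  100.3]
bedL [ -96.1 -139.7]
bedR [-95.7 142.7]
jawback [-87.7 -38.1]
jawback [-87.5   0.3]
target [548.   -8.6 130. ] shift [92.  62.4  0.9] turn 0.09
target [548.   -8.6  50. ] shift [92.  62.3 80.9] turn 0.09
```

```bash
python3 -m creep '[15,10,0,0,0, 40,27,0,0,0, 65,44,0,0,0, 85,57,0,0,0, 95,61,0,0,0, 95,61,20,0,0, 95,61,45,0,0, 95,61,65,0,0, 95,61,81,0,0, 95,61,81,0,0]' | grep force; python3 -c "
from h import *
st()"
```

```text
wrist_force: [-0.4, 0.1, 0.2]
t 9.50 holder xy [  9.8 129.1] z 45.7 F holder [-0.3  0.2] Fz 0.2 open -0.1 tips 25.0
```

```bash
python3 -m creep '[0,0,-2,0,0, 0,2,-3,0,0, -2,2.5,-3,0,0, -4,2.5,-3,0,0, -6,2.5,-3,0,0, -8,2.5,-3,0,0]' | grep force; python3 -c "
from h import *
st()"
```

```text
wrist_force: [-0.5, 0.1, -0.2]
t 10.10 holder xy [ 15. 120.] z 52.6 F holder [-0.5  0.3] Fz -0.2 open -0.3 tips 25.0
```

```bash
python3 -m creep '[0,-1,1,0,0, -0.5,-2,2,0,0, -1,-2.3,2,0,0, -2,-2.3,2,0,0, -3,-2.3,2,0,0, -4,-2.3,2,0,0]' | grep force; python3 -c "
from h import *
st()"
```

```text
wrist_force: [-0.2, -0.2, -0.4]
t 10.70 holder xy [ 12.7 116.2] z 50.3 F holder [-0.3 -0.1] Fz -0.4 open -0.3 tips 25.0
```

```bash
python3 -m creep '[-1,0,0,0,0, -2,0,0,0,0, -3,0,0,0,0, -4,0,0,0,0]' | grep force; python3 -c "
from h import *
st()"
```

```text
wrist_force: [-0.1, 2.0, 1.3]
t 11.10 holder xy [ 12.7 112.3] z 50.3 F holder [0.6 1.9] Fz 1.3 open 0.1 tips 25.0
```

```bash
python3 -m creep '[-1,0,0,0,0, -2,0,0,0,0, -3,0,0,0,0, -4,0,0,0,0, -5,0,0,0,0, -6,0,0,0,0, -7,0,0,0,0, -8,0,0,0,0, -9,0,0,0,0, -10,0,0,0,0]' | grep force; python3 -c "
from h import *
st()"
```

```text
wrist_force: [-0.0, 0.7, 2.2]
t 12.10 holder xy [ 12.7 102.2] z 50.3 F holder [0.2 0.7] Fz 2.2 open 0.3 tips 25.0
```

```bash
python3 -m creep '[-1,0,0,0,0, -2,0,0,0,0, -3,0,0,0,0, -4,0,0,0,0, -5,0,0,0,0, -6,0,0,0,0, -7,0,0,0,0, -8,0,0,0,0, -9,0,0,0,0, -10,0,0,0,0]' | grep force; python3 -c "
from h import *
st()"
```

```text
wrist_force: [-1.4, 1.9, 0.7]
t 13.10 holder xy [12.7 92.2] z 50.3 F holder [-0.7  2.2] Fz 0.7 open -0.4 tips 25.0
```

```bash
python3 -m creep '[-1,0,0,0,0, -2,0,0,0,0, -3,0,0,0,0, -4,0,0,0,0, -5,0,0,0,0, -6,0,0,0,0, -7,0,0,0,0, -8,0,0,0,0]' | grep force; python3 - <<'E'
from h import *
st()
import cv2
w=ctrl.grab_frame("wrist")[:,:,::-1];cv2.imwrite("pics/w4.png",w)
t=ctrl.grab_frame("top")[:,:,::-1];cv2.imwrite("pics/top4.png",t)
a=cv2.resize(w[100:350,40:440],None,fx=2,fy=2,interpolation=cv2.INTER_CUBIC);cv2.imwrite("pics/w4c.png",a)
E
```

```text
wrist_force: [0.2, 0.9, 0.2]
t 13.90 holder xy [12.7 84.2] z 50.3 F holder [0.5 0.8] Fz 0.2 open -0.1 tips 25.0
```

View pics/w4c.png

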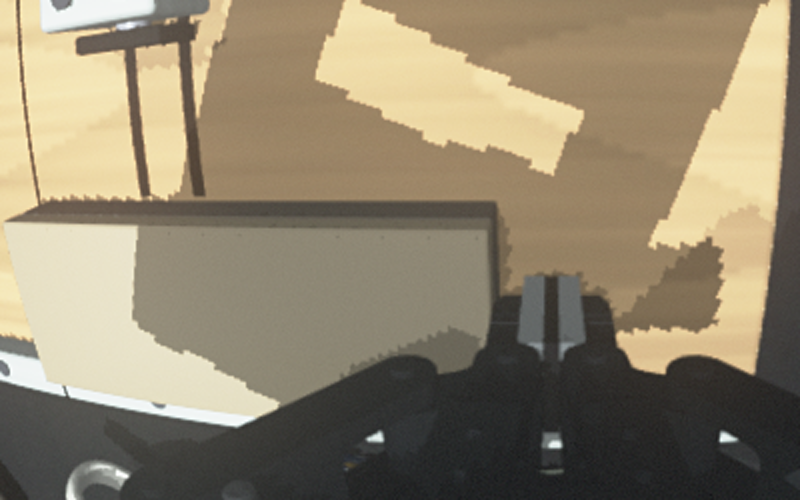

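The wrist view shows the stone against the rail, with its lead-end bottom corner near (45,203) in the crop and the line passing at about (38,200). That is closer to the line than I predicted, so I'll raise the tool and move the camera over the line for a better view.

```bash
python3 - <<'E'
from h import *
c=lambda x,y:(40+(x+.5)/2-.5,100+(y+.5)/2-.5)
for n,p,z in[("lead bot",(45,203),18),("line",(38,200),18),("line up",(20,40),18),("lead top",(7,220),42),("tail top",(490,228),42),("line rail",(67,395),30)]: print(n,wray(c(*p),z).round(1))
go(-5,-70,130)
E
python3 -m creep '[3,0,0,0,0, 8,0,0,0,0, 10,0,-20,0,0, 10,0,-50,0,0, 10,0,-80,0,0, -20,0,-90,0,0, -60,0,-90,0,0, -100,0,-90,0,0, -140,0,-90,0,0, -175,0,-90,0,0]' | grep force
python3 -m creep '[0,0,0,0,0, 0,0,0,0,0]' | grep force
python3 - <<'E'
from h import *
st()
import cv2
w=ctrl.grab_frame("wrist")[:,:,::-1];cv2.imwrite("pics/w5.png",w)
a=cv2.resize(w[100:350,160:480],None,fx=2.4,fy=2.4,interpolation=cv2.INTER_CUBIC);cv2.imwrite("pics/w5c.png",a)
E
```

```text
lead bot [-12.6 -81.6]
line [-13.6 -85.1]
line up [-66.1 -84.2]
lead top [-14.4 -75. ]
tail top [-14.4  70.5]
line rail [ 53.4 -84.5]
target [ 595.  -198.8  130. ] shift [-154.   -18.   -79.6] turn 0.1
wrist_force: [1.7, -0.5, 0.6]
wrist_force: [-0.3, 0.2, 0.0]
t 15.20 holder xy [ 12.7 -90.9] z 139.9 F holder [-0.2  0.3] Fz 0.0 open 0.1 tips 25.0
```

View pics/w5c.png

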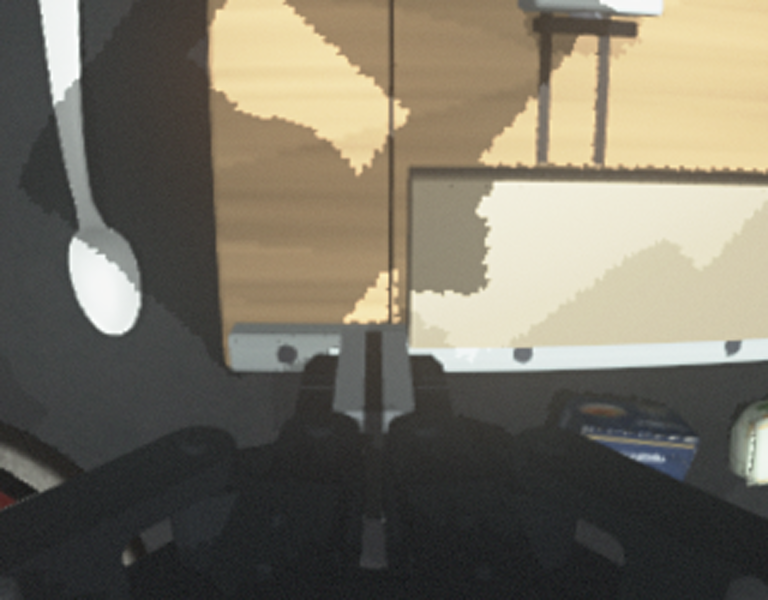

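The line is at column ~391 and the stone's lead end at ~406 in the crop, with the end standing parallel to the line. I'll extract both at sub-pixel accuracy.

```bash
python3 - <<'E'
from h import *
import cv2
g=cv2.cvtColor(cv2.imread("pics/w5.png"),cv2.COLOR_BGR2GRAY)
for r in(180,190,200,210,220):print(r,g[r,316:340].tolist())
for r in(180,200,220):
    for x in (322.5,329,330,331,332): print(r,x,wray((x,r),18).round(1),wray((x,r),42).round(1)[1],end=" | ")
    print()
E
```

```text
180 [130, 131, 131, 130, 134, 123, 81, 92, 119, 133, 130, 131, 130, 113, 94, 106, 135, 140, 141, 139, 140, 140, 137, 138]
190 [136, 134, 136, 136, 136, 125, 76, 91, 122, 135, 137, 134, 134, 115, 96, 106, 134, 142, 138, 141, 138, 139, 139, 138]
200 [136, 136, 137, 139, 138, 126, 75, 91, 124, 136, 140, 138, 137, 109, 92, 108, 135, 138, 137, 137, 138, 139, 138, 138]
210 [146, 145, 145, 147, 148, 134, 72, 92, 128, 145, 146, 145, 144, 116, 95, 114, 137, 138, 137, 135, 135, 137, 137, 137]
220 [222, 223, 223, 223, 207, 148, 91, 180, 216, 199, 146, 138, 137, 109, 97, 122, 146, 134, 133, 133, 140, 147, 148, 150]
180 322.5 [ -4.2 -84.8] -85.4 | 180 329 [ -4.2 -79.7] -80.8 | 180 330 [ -4.2 -78.9] -80.1 | 180 331 [ -4.2 -78.1] -79.4 | 180 332 [ -4.2 -77.3] -78.7 | 
200 322.5 [ 12.2 -84.7] -85.3 | 200 329 [ 12.2 -79.5] -80.6 | 200 330 [ 12.2 -78.7] -79.9 | 200 331 [ 12.2 -77.9] -79.2 | 200 332 [ 12.2 -77.1] -78.4 | 
220 322.5 [ 29.2 -84.5] -85.2 | 220 329 [ 29.2 -79.2] -80.4 | 220 330 [ 29.2 -78.4] -79.7 | 220 331 [ 29.2 -77.6] -78.9 | 220 332 [ 29.2 -76.8] -78.2 |
```

The gap is about 5.3 mm, so the final TCP y should be about 84.2 − 5.3 ≈ 79. Going back behind the tail.

```bash
python3 -m creep '[25,0,0,0,0, 65,0,0,0,0, 105,0,0,0,0, 145,0,0,0,0, 175,0,0,0,0, 188,0,0,0,0, 188,0,20,0,0, 188,0,50,0,0, 188,0,75,0,0, 188,0,87,0,0]' | grep force;python3 -m creep '[0,0,1,0,0, 0,0,2,0,0]' | grep force; python3 -c "
from h import *
st();go(12.7,79,50)"
```

```text
wrist_force: [0.0, 0.5, -0.2]
wrist_force: [0.4, 0.4, -0.1]
t 16.45 holder xy [13.2 97. ] z 52.1 F holder [0.5 0.2] Fz -0.1 open -0.2 tips 25.0
target [562.1 -52.4  50. ] shift [-18.   -0.6   2.1] turn 0.11
```

```bash
python3 -m creep '[-2,-0.5,1,0,0, -4,-0.5,2,0,0, -6,-0.5,2,0,0, -8,-0.5,2,0,0, -10,-0.5,2,0,0, -11,-0.5,2,0,0, -12,-0.5,2,0,0, -13,-0.5,2,0,0, -14,-0.5,2,0,0, -14.5,-0.5,2,0,0]' | grep force; python3 -c "
from h import *
st()"
```

```text
wrist_force: [-0.9, 1.2, -0.4]
t 17.45 holder xy [12.1 82.9] z 49.3 F holder [-0.5  1.4] Fz -0.4 open 0.2 tips 25.0
```

```bash
python3 -m creep '[-0.6,0,0,0,0, -1.2,0,0,0,0, -1.8,0,0,0,0, -2.4,0,0,0,0, -3,0,0,0,0, -3.5,0,0,0,0, -3.5,0,0,0,0]' | grep force; python3 -c "
from h import *
st()"
```

```text
wrist_force: [0.1, 0.6, -0.5]
t 18.15 holder xy [12.2 79.1] z 49.3 F holder [0.3 0.5] Fz -0.5 open -0.1 tips 25.0
```

Now back off, raise the tool and check the line from above again, from the same spot as before.

```bash
python3 -m creep '[3,0,0,0,0, 8,0,0,0,0, 12,0,-20,0,0, 12,0,-50,0,0, 12,0,-80,0,0, -20,0,-90,0,0, -60,0,-90,0,0, -100,0,-90,0,0, -140,0,-90,0,0, -170,0,-90,0,0]' | grep force
python3 -m creep '[0,0,0,0,0, 0,0,0,0,0]' | grep force
python3 - <<'E'
from h import *
st()
import cv2
w=ctrl.grab_frame("wrist")[:,:,::-1].copy();cv2.imwrite("pics/w6.png",w)
g=cv2.cvtColor(w,cv2.COLOR_BGR2GRAY)
for r in(170,180,190,200,210):print(r,g[r,312:340].tolist())
for r in(180,200):
    for x in range(320,332): print(x,wray((x,r),18).round(1)[1],wray((x,r),42).round(1)[1],end=" | ")
    print()
a=cv2.resize(w[100:350,160:480],None,fx=2.4,fy=2.4,interpolation=cv2.INTER_CUBIC);cv2.imwrite("pics/w6c.png",a)
E
```

```text
wrist_force: [-0.1, 0.8, 0.4]
wrist_force: [0.1, -0.2, -0.7]
t 19.35 holder xy [ 12.3 -90.8] z 139.0 F holder [ 0.  -0.2] Fz -0.7 open 0.2 tips 25.0
170 [137, 142, 137, 137, 140, 138, 137, 138, 138, 130, 82, 81, 92, 97, 91, 90, 94, 93, 92, 92, 94, 93, 93, 92, 91, 93, 95, 93]
180 [131, 132, 131, 132, 130, 133, 132, 133, 132, 122, 74, 73, 111, 134, 141, 138, 140, 137, 139, 138, 137, 137, 139, 139, 139, 136, 139, 139]
190 [134, 135, 135, 133, 135, 134, 134, 135, 136, 124, 73, 75, 114, 134, 139, 139, 139, 139, 138, 140, 138, 136, 138, 138, 140, 140, 140, 138]
200 [136, 138, 134, 136, 135, 135, 135, 136, 135, 125, 71, 77, 113, 132, 138, 137, 139, 136, 135, 139, 138, 138, 137, 139, 137, 139, 136, 139]
210 [147, 147, 146, 146, 147, 146, 146, 147, 150, 135, 70, 73, 113, 135, 137, 138, 137, 136, 136, 137, 137, 139, 137, 136, 137, 138, 139, 137]
320 -86.7 -87.1 | 321 -85.9 -86.4 | 322 -85.2 -85.7 | 323 -84.4 -85.0 | 324 -83.6 -84.3 | 325 -82.8 -83.6 | 326 -82.0 -82.9 | 327 -81.2 -82.2 | 328 -80.5 -81.5 | 329 -79.7 -80.8 | 330 -78.9 -80.1 | 331 -78.1 -79.4 | 
320 -86.7 -87.1 | 321 -85.9 -86.3 | 322 -85.1 -85.6 | 323 -84.3 -84.9 | 324 -83.5 -84.2 | 325 -82.7 -83.5 | 326 -81.9 -82.8 | 327 -81.1 -82.0 | 328 -80.3 -81.3 | 329 -79.5 -80.6 | 330 -78.7 -79.9 | 331 -77.9 -79.2 |
```

View pics/w6c.png

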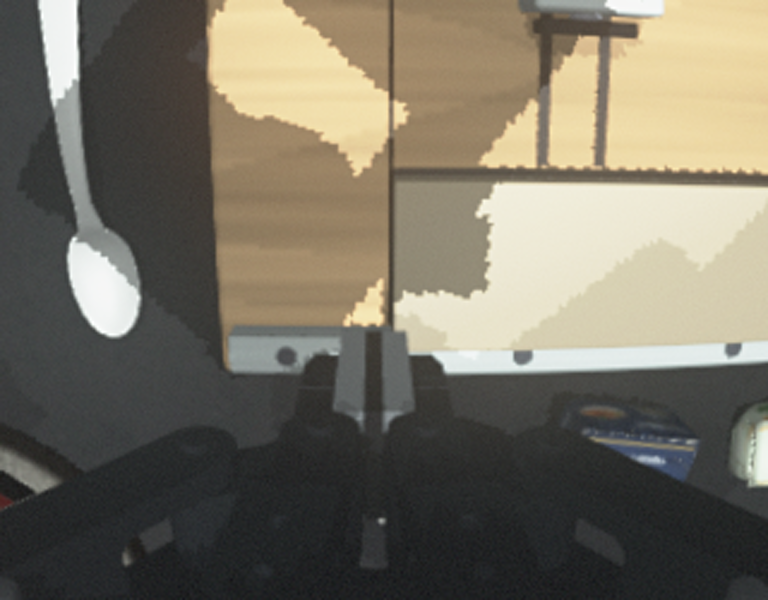

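The stone's lead end now sits right on the line: the line's left edge shows at column ~321.5 px, with the stone's top edge at ~324.5 px. That makes it 0–0.8 mm short, square to the line and against the rail. Next is the jaw.

```bash
python3 -c "
from h import *
c=lambda x,y:(160+(x+.5)/2.4-.5,100+(y+.5)/2.4-.5)
print(wray(c(396,180),42),wray(c(766,185),42))
go(-120,-25,139)"
python3 -m creep '[6,-12,0,0,0, 18,-36,0,0,0, 35,-70,0,0,0, 50,-100,0,0,0, 62,-122,0,0,0, 66,-132,0,0,0, 66,-132,20,0,0, 66,-132,50,0,0, 66,-132,75,0,0, 66,-132,86,0,0]' | grep force;python3 -m creep '[0,0,1,0,0, 0,0,2,0,0]' | grep force; python3 -c "
from h import *
st()"
```

```text
[-13.85596706 -83.8390746 ] [-14.15507768  36.39915519]
target [ 471.6 -194.7  139. ] shift [ 6.530e+01 -1.323e+02  1.000e-01] turn 0.1
wrist_force: [-0.3, 0.5, -0.5]
wrist_force: [0.5, 0.1, 1.1]
t 20.60 holder xy [-118.8  -25.4] z 52.1 F holder [ 0.5 -0.1] Fz 1.1 open -0.4 tips 25.0
```

```bash
python3 -m creep '[0,5,1,0,0, 0,12,1,0,0, 0,18,1,0,0, 0,20,1,0,0, 0,22,1,0,0, 0,24,1,0,0, 0,26,1,0,0, 0,28,1,0,0, 0,30,1,0,0]' | grep force; python3 -c "
from h import *
st()"
```

```text
wrist_force: [-2.8, -1.3, 1.7]
t 21.50 holder xy [-89.9 -24.9] z 50.3 F holder [-3.  -0.3] Fz 1.7 open -0.0 tips 25.0
```

```bash
python3 -m creep '[0,1.5,0,0,0, 0,3,0,0,0, 0,4.5,0,0,0, 0,6,0,0,0, 0,7.5,0,0,0, 0,9,0,0,0, 0,10.5,0,0,0, 0,12,0,0,0, 0,13,0,0,0, 0,14,0,0,0]' | grep force; python3 -c "
from h import *
st()"
```

```text
wrist_force: [-3.1, -0.5, 0.3]
t 22.50 holder xy [-75.5 -24.9] z 50.3 F holder [-3.1  0.6] Fz 0.3 open 0.0 tips 25.0
```

```bash
python3 -m creep '[0,0.8,0,0,0, 0,1.6,0,0,0, 0,2.4,0,0,0, 0,3.2,0,0,0, 0,4,0,0,0, 0,4.8,0,0,0, 0,5.6,0,0,0]' | grep force; python3 -c "
from h import *
st()"
```

```text
wrist_force: [-2.4, -1.3, 1.2]
t 23.20 holder xy [-70.  -24.9] z 50.3 F holder [-2.7 -0.4] Fz 1.2 open 0.3 tips 25.0
```

```bash
python3 -m creep '[0,0.6,0,0,0, 0,1.2,0,0,0, 0,1.8,0,0,0]' | grep force; python3 -c "
from h import *
st()"
```

```text
wrist_force: [-2.8, -0.3, 0.6]
t 23.50 holder xy [-68.2 -24.9] z 50.3 F holder [-2.8  0.6] Fz 0.6 open 0.0 tips 25.0
```

```bash
python3 -m creep '[0,0.5,0,0,0, 0,1,0,0,0, 0,1.5,0,0,0]' | grep force; python3 -c "
from h import *
st()"
```

```text
wrist_force: [-1.4, -1.1, 0.3]
t 23.80 holder xy [-66.7 -24.9] z 50.3 F holder [-1.7 -0.6] Fz 0.3 open -0.2 tips 25.0
```

```bash
python3 -m creep '[0,0.5,0,0,0, 0,1,0,0,0, 0,1.5,0,0,0]' | grep force; python3 -c "
from h import *
st()"
```

```text
wrist_force: [-2.7, -0.5, -0.5]
t 24.10 holder xy [-65.2 -24.9] z 50.3 F holder [-2.7  0.4] Fz -0.5 open 0.0 tips 25.0
```

```bash
python3 -m creep '[0,0.5,0,0,0, 0,1,0,0,0, 0,1.3,0,0,0]' | grep force; python3 -c "
from h import *
st()"
```

```text
wrist_force: [-3.1, -0.9, 0.0]
t 24.40 holder xy [-63.9 -24.9] z 50.3 F holder [-3.3  0.2] Fz 0.0 open 0.1 tips 25.0
```

```bash
python3 -m creep '[0,0.5,0,0,0, 0,1,0,0,0, 0,1.5,0,0,0]' | grep force; python3 -c "
from h import *
st()"
```

```text
wrist_force: [-2.2, -1.2, -1.1]
t 24.70 holder xy [-62.4 -24.9] z 50.3 F holder [-2.5 -0.4] Fz -1.1 open -0.3 tips 25.0
```

```bash
sleep 0; python3 -m creep '[0,0.5,0,0,0, 0,1,0,0,0]' | grep force; python3 -c "
from h import *
st()"
```

```text
wrist_force: [-2.1, -0.8, -0.1]
t 24.90 holder xy [-61.4 -24.9] z 50.3 F holder [-2.3 -0.1] Fz -0.1 open 0.0 tips 25.0
```

```bash
python3 -m creep '[0,0.5,0,0,0, 0,1,0,0,0, 0,1.5,0,0,0]' | grep force; python3 -c "
from h import *
st()"
```

```text
wrist_force: [-1.6, -0.8, -0.3]
t 25.20 holder xy [-59.9 -24.9] z 50.3 F holder [-1.8 -0.2] Fz -0.3 open -0.2 tips 25.0
```

```bash
python3 -m creep '[0,0.5,0,0,0, 0,1,0,0,0, 0,1.5,0,0,0]' | grep force; python3 -c "
from h import *
st()"
```

```text
wrist_force: [-2.9, -1.0, -1.5]
t 25.50 holder xy [-58.4 -24.8] z 50.3 F holder [-3. -0.] Fz -1.5 open -0.1 tips 25.0
```

```bash
python3 -m creep '[0,0.5,0,0,0, 0,1,0,0,0, 0,1.5,0,0,0]' | grep force; python3 -c "
from h import *
st()"
```

```text
wrist_force: [-2.6, -1.2, -0.3]
t 25.80 holder xy [-56.9 -24.9] z 50.3 F holder [-2.8 -0.3] Fz -0.3 open 0.1 tips 25.0
```

```bash
python3 -m creep '[0,0.5,0,0,0, 0,1,0,0,0, 0,1.5,0,0,0]' | grep force; python3 -c "
from h import *
st()"
```

```text
wrist_force: [-2.6, -0.2, -1.1]
t 26.10 holder xy [-55.4 -24.9] z 50.3 F holder [-2.5  0.7] Fz -1.1 open -0.2 tips 25.0
```

```bash
python3 -m creep '[0,0.5,0,0,0, 0,1,0,0,0, 0,1.5,0,0,0]' | grep force; python3 -c "
from h import *
st()"
```

```text
wrist_force: [-2.4, -0.5, -0.6]
t 26.40 holder xy [-53.9 -24.8] z 50.3 F holder [-2.4  0.4] Fz -0.6 open -0.1 tips 25.0
```

```bash
python3 -m creep '[0,0.5,0,0,0, 0,1,0,0,0, 0,1.5,0,0,0]' | grep force; python3 -c "
from h import *
st()"
```

```text
wrist_force: [-2.0, -0.7, -1.0]
t 26.70 holder xy [-52.4 -24.8] z 50.3 F holder [-2.1 -0. ] Fz -1.0 open -0.0 tips 25.0
```

```bash
python3 -m creep '[0,0.5,0,0,0, 0,1,0,0,0]' | grep force; python3 -c "
from h import *
st()"
```

```text
wrist_force: [-0.9, -1.5, -1.4]
t 26.90 holder xy [-51.4 -24.9] z 50.3 F holder [-1.4 -1.1] Fz -1.4 open -0.2 tips 25.0
```

```bash
python3 -m creep '[0,0.5,0,0,0, 0,1,0,0,0]' | grep force; python3 -c "
from h import *
st()"
```

```text
wrist_force: [-1.9, -0.4, -1.0]
t 27.10 holder xy [-50.4 -24.9] z 50.3 F holder [-1.9  0.3] Fz -1.0 open -0.2 tips 25.0
```

```bash
python3 -m creep '[0,0.5,0,0,0, 0,1,0,0,0]' | grep force; python3 -c "
from h import *
st()"
```

```text
wrist_force: [-6.4, -3.3, 1.2]
t 27.30 holder xy [-49.9 -24.8] z 50.3 F holder [-7.1 -1. ] Fz 1.2 open 0.1 tips 25.0
```

```bash
python3 -m creep '[0,0.3,0,0,0, 0,0.6,0,0,0]' | grep force; python3 -c "
from h import *
st()"
```

```text
wrist_force: [-7.9, -2.7, 2.0]
t 27.50 holder xy [-49.8 -24.9] z 50.3 F holder [-8.3  0.1] Fz 2.0 open 0.2 tips 25.0
```

```bash
python3 -m creep '[0,0.3,0,0,0, 0,0.6,0,0,0]' | grep force; python3 -c "
from h import *
st()"
```

```text
wrist_force: [-9.8, -3.4, 4.1]
t 27.70 holder xy [-49.8 -24.9] z 50.3 F holder [-10.4   0. ] Fz 4.1 open -0.2 tips 25.0
```

```bash
python3 -m creep '[0,0.3,0,0,0, 0,0.5,0,0,0, 0,0.5,0,0,0, 0,0.5,0,0,0, 0,0.5,0,0,0, 0,0.5,0,0,0, 0,0.5,0,0,0]' | grep force; python3 -c "
from h import *
st()"
```

```text
wrist_force: [-10.8, -3.6, 5.4]
t 28.40 holder xy [-49.8 -24.9] z 50.3 F holder [-11.4   0.2] Fz 5.4 open 0.0 tips 25.0
```

Pushing at about 11.4 N, so roughly 9 N reaches the stone; held for over half a second. Now I'll let go straight back, rise, and check from over the line.

```bash
python3 -m creep '[0,-1,0,0,0, 0,-4,0,0,0, 0,-10,0,0,0, 0,-20,0,0,0, 0,-25,-20,0,0, 0,-25,-50,0,0, 0,-25,-80,0,0, -20,0,-90,0,0, -50,40,-90,0,0, -66,62,-90,0,0]' | grep force;python3 -m creep '[0,0,0,0,0, 0,0,0,0,0]' | grep force
python3 - <<'E'
from h import *
st()
import cv2
w=ctrl.grab_frame("wrist")[:,:,::-1].copy();cv2.imwrite("pics/w7.png",w)
t=ctrl.grab_frame("top")[:,:,::-1]
g=cv2.cvtColor(w,cv2.COLOR_BGR2GRAY)
for r in(180,200,210):print(r,g[r,312:340].tolist())
print([ (x,wray((x,200),18).round(1)[1],wray((x,200),42).round(1)[1]) for x in range(320,330)])
a=cv2.resize(w[60:350,160:480],None,fx=2,fy=2,interpolation=cv2.INTER_CUBIC);cv2.imwrite("pics/w7c.png",a)
E
```

```text
wrist_force: [0.6, 0.7, 0.6]
wrist_force: [-0.3, 0.5, -0.8]
t 29.60 holder xy [ 14.  -90.6] z 139.9 F holder [-0.2  0.6] Fz -0.8 open 0.1 tips 25.0
180 [125, 129, 127, 127, 132, 128, 131, 130, 121, 103, 67, 77, 116, 136, 137, 137, 137, 138, 139, 138, 138, 139, 141, 138, 140, 142, 139, 139]
200 [136, 139, 137, 137, 137, 136, 137, 137, 131, 109, 69, 79, 114, 135, 139, 138, 138, 139, 137, 137, 137, 137, 137, 138, 139, 139, 136, 138]
210 [146, 146, 146, 146, 147, 146, 146, 146, 139, 115, 70, 79, 116, 135, 137, 137, 134, 137, 136, 136, 137, 137, 137, 137, 134, 136, 136, 138]
[(320, np.float64(-86.6), np.float64(-87.0)), (321, np.float64(-85.8), np.float64(-86.3)), (322, np.float64(-85.0), np.float64(-85.6)), (323, np.float64(-84.2), np.float64(-84.9)), (324, np.float64(-83.4), np.float64(-84.1)), (325, np.float64(-82.6), np.float64(-83.4)), (326, np.float64(-81.8), np.float64(-82.7)), (327, np.float64(-81.0), np.float64(-82.0)), (328, np.float64(-80.2), np.float64(-81.3)), (329, np.float64(-79.4), np.float64(-80.5))]
```

View pics/w7c.png

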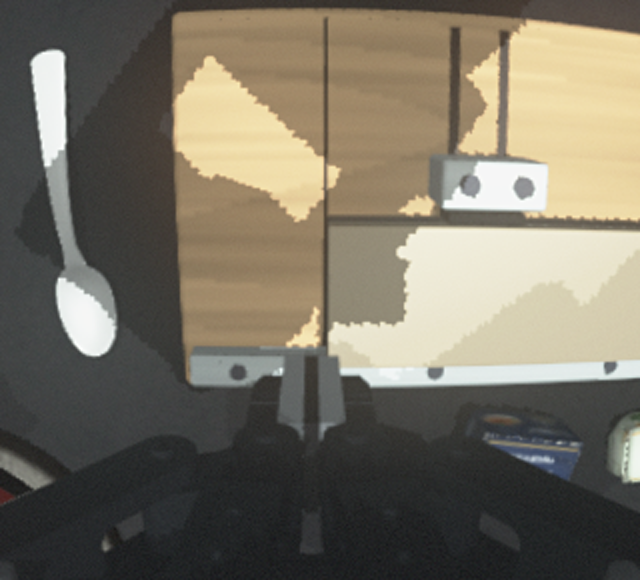

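The jaw's foot at (487,215) bears on the stone's side. The stone's end is on the line at column ~326, within about 1 mm, and the stone lies flat along the rail. The bystanders are where they were and the gripper is clear at z = 140 mm, so I'm handing in.

```bash
python3 -c "
from rig import ctrl
print(ctrl.sign_off())"
```

```text
the job is handed in; nothing more can be done
None
```

The whetstone is seated against the rail, its end edge is on the scribed line, and the clamp jaw is set against its side. I handed the job in at about 30 s; no verdict is reported.

- **Seating:** I pushed the stone's side with shut fingers at about 8.5–10 N sideways until it sat flat against the rail. It measured about 0.15° off the rail direction.
- **Sliding to the line:** I pushed the tail end at about 2 N, stopped about 5 mm short, re-measured, then pushed the rest.
- **Clamping:** I pushed the jaw's back at about 11 N for over half a second, so roughly 9 N reached the stone. Then I let go straight back.

**Last checks:** the final wrist picture shows the stone's end about 0–1 mm from the middle of the line, where the limit is 2.5 mm. The jaw foot is on the stone and the gripper is free, with about zero wrist force. The bystanders in view look untouched; the garlic and most of the cup are not in the last pictures.

**Disagreements:**
- With the stone partway along, the top camera put it about 9.5 mm short of the line, while the close wrist view said about 5.3 mm. I went with the close view, and the next look confirmed it.
- The wrist camera also put the jaw about 4–6 mm off its given y position, so I used the given one.
- The jaw's lasting force on the stone after release was judged only from the picture, not measured.

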